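Hold a bearing housing down on a sprung-cone drill jig

TASK

Pull the top drawer of the small grey drawer unit fully open, take out the cast bearing housing and set it boss up over the brass sprung cone of the green drill jig, its flange square between the four upright pins (either way round). Push it straight down against the spring until the flange sits hard on all three steel rest pads, and finish like that: the program ends with the gripper still holding the housing down on the pads with a light, steady push (under 60 N on the pads), so that I can drill it through the side bush. Leave the drawer open and do not disturb the marker, the cup or the tape measure.

Things in the scene. Friction and masses are not known exactly. Their poses are not given: they have to be found in the camera images.
- cabinet: fixed bench-top drawer unit, grey sheet steel, two dark drawer fronts, 200 deep (x) x 200 wide (y) x 162 high. Origin: centre of its underside; its front faces its own -x. Top drawer: tray 178 x 184 inside, walls 44 high, floor 90 above the bench; a divider 36 mm before its rear wall with fixed steel collars behind. The lower drawer is fixed shut
- drawer_top (a joint): travel of the top drawer in m: 0 shut, 0.14 fully open, towards the unit's own -x; pulls with about 2 N, may start up to 15 mm ajar and stays where it is left
- drawer_handle (a point): middle of the top drawer's handle bar: level round steel bar, 10 mm diameter, 88 long along the unit's y, 44 mm in front of the drawer front (39 mm clear gap, so come down with the fingers about half open), 131 mm above the bench, 31 mm below the unit's top; moves with the drawer. The lower drawer's like handle is 72 mm below. Axes as the unit's
- housing: loose grey cast bearing housing, 0.2 to 0.42 kg: flange 96 (own x) x 56 (own y) x 14 thick, two bolt holes, upright boss of 40 mm diameter on it, 54 high in all, 26 mm bore through. Origin: centre of the flange's underside, z up. In the top drawer, boss up, 55 to 70 mm behind its front, long side within 0.35 rad of the unit's x. Lifts straight out once the drawer is fully open
- housing_grip (a point): point on the housing's axis, 42 mm above its underside, in the upper part of the boss: a good TCP height. Grip the boss across the housing's own y: small ribs stand at its +x and -x sides. Keep the fingertips above the flange top (14 mm)
- jig: fixed drill jig, dark green body 108 (x) x 136 (y) x 30 high, bolted feet 160 over all along x. Origin: centre of the underside. Four 8 mm bullet-nosed pins at own x +-30, y +-34, tops 56 above the bench: the flange, long side along the jig's x, fits between them with 2 mm to spare a side. Drill bush block at own y +36 to +64, 52 high
- rest_pads: the jig's three round steel rest pads, the hard stop: 11 mm diameter, tops 40 mm above the bench, round the cone; origin and axes as the jig's. A stiff stop: once the flange is down, the force on the gripper climbs steeply above the spring's
- jig_seat (a point): where the housing's origin belongs when it is seated: on the cone's axis, level with the tops of the rest pads, 40 mm above the bench; axes as the jig's
- cone (a joint): how far the brass sprung cone is pressed down, in m: 0 free, 0.009 to 0.010 with the flange on the pads, stop at 0.0125. 34 mm wide at the foot, 12 at the tip, pointing up; free, its tip is 61 above the bench and it meets the bore's edge when the housing's underside is 49 to 50 above the bench. Its spring lifts with 6 N at 0, 13 N at 0.009: it raises a housing that is let go
- marker: bystander: white paint marker with a red cap, 16 x 136 x 16, lying to the left of the jig; origin under its middle
- cup: bystander: clear graduated cup, 88 diameter, 82 high, behind the jig; origin under its middle
- tape: bystander: yellow tape measure, 36 x 81 x 61, behind the marker; origin under its middle

How it is judged:
On the way, in this order (a step that is already met when the one before it is completed fails the run):
1. the top drawer is pulled open, at least 120 mm, with the housing still in it (value of joint drawer_top above 0.12 m and contact force between housing and the fingers below 0.1 N), for 0.2 s.
2. the housing is carried in the gripper over the jig (z of housing in the frame of jig_seat above 0.012 m and horizontal distance between housing and jig_seat below 0.05 m and contact force between housing and the fingers above 1 N), for 0.1 s.
At the end, for the whole second after the job is handed in: The housing sits on the pads (within 1.5 mm in height, tilt under 0.04 rad), within 3.5 mm of the cone's axis and 0.1 rad of the jig, cone pressed over 7.5 mm; at rest, gripper force on it over 2 N, 2 to 60 N between housing and pads; top drawer open over 100 mm (value of joint drawer_top above 0.1 m and value of joint cone above 0.0075 m and z of housing in the frame of jig_seat between -0.003 and 0.0015 m and horizontal distance between housing and jig_seat below 0.0035 m and angle between the x axis of housing and the x axis of jig, either way round below 0.1 rad and angle between housing's own z axis and vertical below 0.04 rad and contact force between housing and rest_pads between 2 and 60 N and contact force between housing and the fingers above 2 N and linear speed of housing below 0.01 m/s); the arm keeps its last pose, push and grip.
It fails at once if the marker, cup or tape measure is moved by more than 20 mm (distance of any of marker, cup, tape from where it was at the start of the episode above 0.02 m).
It also fails if it takes over 59 s, if anything falls off the work surface, if the arm or the gripper's body presses on something with over 40 N, if the wrist force passes 120 N, or if a joint passes its speed limit or range.

ROBOT

A 6-joint arm with a two-finger parallel gripper is mounted at the origin on a cart in front of the work surface, level with it; the furniture and walls round the work are solid. World frame = base frame: x ahead of the robot, y to its left, z up, the work surface at z = 0. Lengths are in m, angles in rad, forces in N, time in s.
With the tool pointing down it reaches from about 0.25 to 0.8 m from the base axis. Payload 8.5 kg.
Tool frame: the origin (TCP) lies between the finger pads, 19 mm behind the fingertips; this is the grasp point; z points along the fingers, y is the line along which they close (so a half turn about z gives the same grasp; the last joint's range is limited). The gripper opens to 85 mm and grips with 20 to 120 N. Pads are 22 mm wide; open, the fingers measure 114 mm over their backs; the gripper's body (76 mm by 85 mm) begins 54 mm behind the grasp point. The pads swing forward as they close: fully open they stand 13 mm farther back than shut.
Start: joints at [-1.263, 0.238, -0.013, 1.319, 0, 1.571], TCP at [0.159, -0.5, 0.25] pointing down, gripper open.
Joint ranges: [-2.66, 2.66], [-1.03, 1.9], [-1.14, 1.46], [-1.82, 2.27], [-1.45, 1.34], [-3.14, 3.14]. Speed limits (rad/s): [2.22, 2.22, 2.79, 3.14, 3.14, 3.14].

INTERFACE

Orientations are given as a rotation vector (axis times angle).
In Python, from station import env gives the robot as it stands.
- The arm moves only by the tool move_tool, called after "Request:" as name(argument=value, ...), one argument or row to a line, values as JSON. Schema: {"type":"object","properties":{"plan":{"type":"array","items":{"type":"array","items":{"type":"array","items":{"type":"number"},"minItems":7,"maxItems":7},"minItems":1,"maxItems":20},"minItems":1,"maxItems":1},"grip_n":{"type":"number"},"only":{"type":"string"},"quiet":{"type":"boolean"},"lines":{"type":"string"}},"required":["plan"],"additionalProperties":false}. plan is a list that holds a single list of rows (three levels of brackets), with 1 to 20 rows, each of 7 numbers: the finger opening in m, then dx, dy, dz in shares of 0.6 m (1.0 is 0.6 m), then a rotation vector rx, ry, rz in fractions of the full range, 1 being pi rad; each row is the pose to reach, as a shift and turn from the pose commanded when the call began, along the tool's axes at that moment; what a row does not reach only later rows make up. A row lasts 1/8 s, in which the tool goes at most 0.0625 m and 0.188 rad, less where a joint would pass 70% of its speed; a pose out of reach is approached as far as the arm can. The fingers move at their own pace and stop on an object; grip_n is the grip in N (left out, the last holds). Time passes only in rows, so rows that do not move let the fingers close. The tool returns the time, the measured TCP pose, the force, the opening and the grip force at its end. only (a regular expression) keeps the lines of the reply that match it, lines (a string "A,B") keeps lines A to B, and quiet returns only ok. Input that does not fit is refused with a message, and nothing moves.
- env.observe(): the state, without advancing time (a new reading comes with each control period).
- env.read_camera(name): name is "side" or "top" or "wrist"; returns a dict with "pixels" (420x560x3 uint8, red, green, blue), "camera_matrix" (3x3 intrinsics, pixels), "dist_coeffs" ([k1, k2, p1, p2, k3] as OpenCV has them; the pictures are not rectified), "R" (3x3) and "t" (3): a world point X has camera coordinates R X + t; the wrist camera has in their place "T_tool_cam" (4x4, takes a point from camera to tool coordinates, whose origin is the TCP and whose axes are the flange's). Camera axes: x right, y down, z forward; pixel columns grow to the right and rows downward; lengths in m; the calibration is good to about 2 mm. A picture is of the moment at which its call begins: read the wrist's pose just before it. There is no depth.
- env.job_done(): hands the job in; it is judged then, once.
The state is a dict: "time_s": time; "joint_positions": joint angles; "qvel": joint speeds; "joint_torque": joint torques, N m; "position": TCP position; "eef_rot": TCP orientation; "ft_force": force on the tool from outside, world axes, zero at the start; "wrist_torque": the same for the moment, N m; "width": finger opening in m; "gripper_force": force on a finger pad.
Only numpy, scipy, OpenCV 4.12 (cv2) and the standard library are available. Lean on these libraries where they do the work, as an engineer would, in place of code of your own. Each camera call takes 0.05 s, during which the arm holds its last target. There are 200 camera calls.

## Working session

There is one attempt and no reset: what is moved stays moved. The work goes in short steps, Python scripts to look and compute and a tool call to move; the robot and the scene stay as the last step left them, time stands still between calls to the robot, and variables do not carry over. Pictures are saved under pics/ and viewed, at most 10 in all, crops included, and the job is handed in when it is done.

```bash
ls; mkdir -p pics
```

Run:
```python
from station import env
import cv2,pickle
s=env.observe()
for k in s: print(k,s[k])
d={}
for n in ("side","top","wrist"):
    c=env.read_camera(n); d[n]=c
    cv2.imwrite(f"pics/{n}0.png",c["pixels"][:,:,::-1])
    print(n,{k:(v if k!="pixels" else 0) for k,v in c.items()})
pickle.dump((s,d),open("s0.pkl","wb"))
```

```text
pics
station.py
time_s 0.0
joint_positions [-1.26302745e+00  2.38769961e-01 -1.42648493e-02  1.31917474e+00
  2.32901295e-05  1.57082082e+00]
qvel [-0.00103109 -0.00198208  0.00175612 -0.00060393 -0.00034471 -0.00125913]
joint_torque [-5.86416718e-04 -5.38775611e+01  3.46444809e+01  1.83045032e-02
 -2.16566519e-05  3.84385590e-07]
position [ 0.1589299  -0.49996307  0.24937914]
eef_rot [-3.10309122e+00 -4.81283817e-01  3.03998323e-04]
ft_force [-0.13753093 -0.70695824  0.07065175]
wrist_torque [-0.03409179 -0.0135179   0.04966896]
gripper_force 0.0
width 0.0856167977018688
side {'pixels': 0, 'camera_matrix': array([[401.46416782,   0.        , 275.94478023],
       [  0.        , 401.46416782, 210.51544042],
       [  0.        ,   0.        ,   1.        ]]), 'dist_coeffs': array([0.01650317, 0.        , 0.        , 0.        , 0.        ]), 'R': array([[-0.8164953 , -0.5772562 , -0.01052189],
       [-0.23458904,  0.34835455, -0.90753352],
       [ 0.5275447 , -0.73852853, -0.41984783]]), 't': array([0.48101805, 0.22700185, 0.7348821 ])}
top {'pixels': 0, 'camera_matrix': a
[... 380 characters left out ...]
.99604531]]), 't': array([0.04869303, 0.59652383, 1.09940594])}
wrist {'pixels': 0, 'camera_matrix': array([[330.57112725,   0.        , 281.83117326],
       [  0.        , 330.57112725, 213.39881912],
       [  0.        ,   0.        ,   1.        ]]), 'dist_coeffs': array([-0.06299559,  0.        ,  0.        ,  0.        ,  0.        ]), 'T_tool_cam': array([[ 3.06427822e-04, -9.49462471e-01, -3.13880427e-01,
         8.02024279e-02],
       [ 9.99999194e-01, -9.57611138e-05,  1.26592525e-03,
        -7.87706913e-05],
       [-1.23200606e-03, -3.13880562e-01,  9.49461676e-01,
        -1.24355097e-01],
       [ 0.00000000e+00,  0.00000000e+00,  0.00000000e+00,
         1.00000000e+00]])}
```

View pics/top0.png

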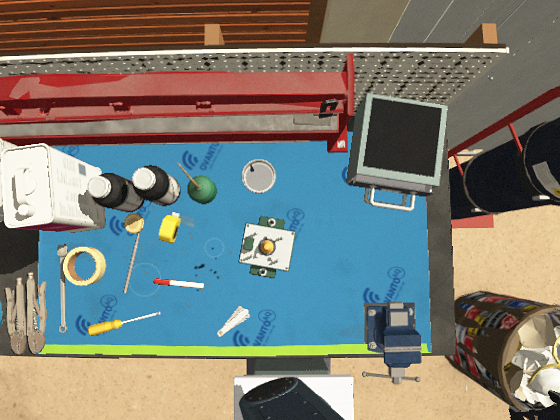

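View pics/side0.png

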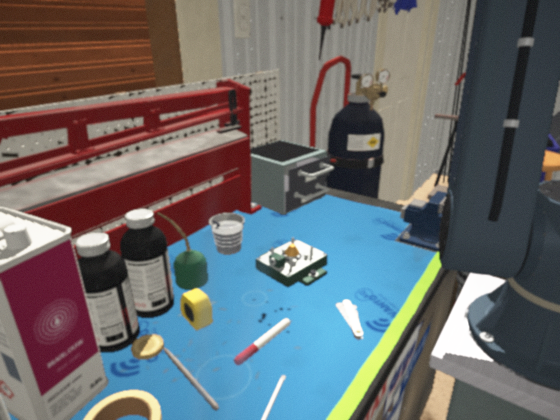

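The top view shows the cabinet's top (corners about (368,95), (447,103), (434,194), (350,182)) with the handle bar at (390,205), the jig at (268,247) with the cone at (267,246), and a vise at (390,335). The side view agrees. I'll zoom in for accurate pixels.

Create h.py:
```python
import numpy as np,cv2,pickle
from scipy.spatial.transform import Rotation as Ro
def ray(c,uv,pose=None):
    p=cv2.undistortPoints(np.array(uv,float).reshape(-1,1,2),c["camera_matrix"],c["dist_coeffs"]).reshape(-1,2)
    d=np.c_[p,np.ones(len(p))]
    if pose is None: return -c["R"].T@c["t"], d@c["R"]
    T=c["T_tool_cam"]; R=Ro.from_rotvec(pose[1]).as_matrix()
    return R@T[:3,3]+pose[0], d@(R@T[:3,:3]).T
def plane(c,uv,z,pose=None):
    o,d=ray(c,uv,pose); z=np.broadcast_to(z,(len(d),))
    return o+d*((z-o[2])/d[:,2])[:,None]
def tool(s,dw):  # world shift -> tool axes
    return Ro.from_rotvec(s["eef_rot"]).as_matrix().T@np.array(dw)
```

Run:
```python
from h import *
s,d=pickle.load(open("s0.pkl","rb"))
im=d["top"]["pixels"][85:285,230:455,::-1]
cv2.imwrite("pics/crop.png",cv2.resize(im,None,fx=3,fy=3,interpolation=cv2.INTER_CUBIC))
```

```text
(no output)
```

View pics/crop.png

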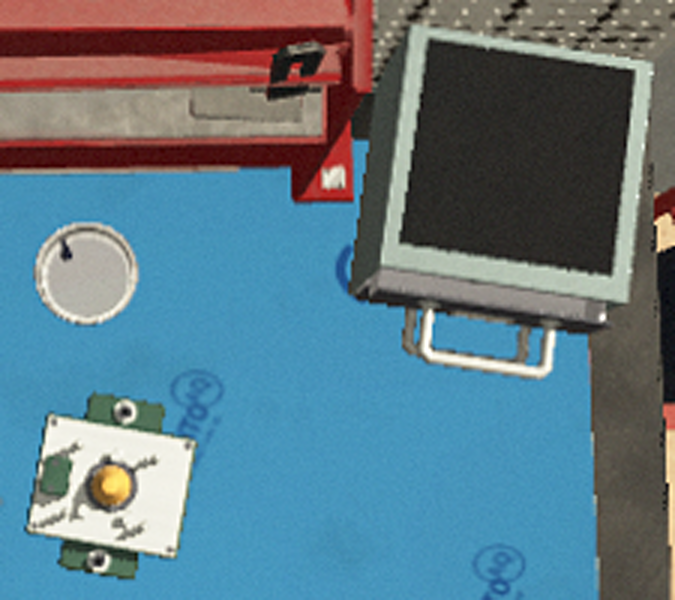

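The crop shows the cabinet top's corners at crop (414,27), (652,63), (628,301), (381,265), the handle bar from (425,358) to (548,375), the jig plate's corners at (52,413), (195,439), (175,557), (27,529), and the bush block on the left (+y).

Run:
```python
from h import *
np.set_printoptions(precision=4,suppress=True)
s,d=pickle.load(open("s0.pkl","rb")); c=d["top"]
P=lambda l,z: plane(c,(np.array(l,float)+.5)/3-.5+[230,85],z)
K=P([(414,27),(652,63),(628,301),(381,265)],.162); print(K,K.mean(0)[:2])
e=[np.arctan2(*(K[i]-K[j])[[1,0]]) for i,j in((0,3),(1,2))]; f=[np.arctan2(*(K[i]-K[j])[[1,0]])-np.pi/2 for i,j in((0,1),(3,2))]
print("cab yaw",e,f)
H=P([(425,358),(548,375)],.133);print("handle",H,H.mean(0),np.arctan2(*(H[0]-H[1])[[1,0]])-np.pi/2)
yaw=np.mean(e+f)
k=K.mean(0)[:2]
print("pred handle @shut", k-(.1+.044)*np.array([np.cos(yaw),np.sin(yaw)]))
J=P([(52,413),(195,439),(175,557),(27,529)],.030);print(J,J.mean(0))
e=[np.arctan2(*(J[i]-J[j])[[1,0]]) for i,j in((0,3),(1,2))]; f=[np.arctan2(*(J[i]-J[j])[[1,0]])-np.pi/2 for i,j in((0,1),(3,2))]
print("jig yaw",e,f)
print("cone tip",P([(112,482)],.061))
print("vise",plane(c,[(366,300),(414,300),(385,365),(420,365)],.08))
R=Ro.from_rotvec(s["eef_rot"]);print(R.as_matrix())
```

```text
[[ 0.8644 -0.1849  0.162 ]
 [ 0.8342 -0.3773  0.162 ]
 [ 0.6404 -0.3476  0.162 ]
 [ 0.6705 -0.1522  0.162 ]] [ 0.7524 -0.2655]
cab yaw [np.float64(-0.16674925279337632), np.float64(-0.15237950073594125)] [np.float64(-0.15557115032733093), np.float64(-0.15319130648174162)]
handle [[ 0.5996 -0.1912  0.133 ]
 [ 0.5849 -0.2906  0.133 ]] [ 0.5922 -0.2409  0.133 ] -0.14691346279948148
pred handle @shut [ 0.6101 -0.243 ]
[[ 0.5644  0.1167  0.03  ]
 [ 0.5403 -0.0092  0.03  ]
 [ 0.4373  0.0096  0.03  ]
 [ 0.4628  0.139   0.03  ]] [0.5012 0.064  0.03  ]
jig yaw [np.float64(-0.21629556345047707), np.float64(-0.18034261297618612)] [np.float64(-0.18929181005935214), np.float64(-0.19406000832443304)]
cone tip [[0.5031 0.0633 0.061 ]]
vise [[ 0.3642 -0.1833  0.08  ]
 [ 0.3623 -0.3042  0.08  ]
 [ 0.2033 -0.2275  0.08  ]
 [ 0.2014 -0.3153  0.08  ]]
[[ 0.953   0.3029 -0.0004]
 [ 0.3029 -0.953   0.0014]
 [ 0.     -0.0014 -1.    ]]
```

Run:
```python
from h import *
s,d=pickle.load(open("s0.pkl","rb"))
print(tool(s,np.array([.592,-.241,.25])-s["position"]))
```

```text
[ 4.91166591e-01 -1.15616388e-01 -4.46043232e-04]
```

Careful with the scale: shifts go in shares of 0.6 m and turns go in shares of pi rad. That gives: 0.491 m / 0.6 = 0.8183, -0.1156 m / 0.6 = -0.1927, -1.108 rad / 3.1416 = -0.3527.

Request:
move_tool(
  plan=[
    [[0.044,0.8183,-0.1927,0,0,0,-0.3527],[0.044,0.8183,-0.1927,0,0,0,-0.3527],[0.044,0.8183,-0.1927,0,0,0,-0.3527],[0.044,0.8183,-0.1927,0,0,0,-0.3527],[0.044,0.8183,-0.1927,0,0,0,-0.3527],[0.044,0.8183,-0.1927,0,0,0,-0.3527],[0.044,0.8183,-0.1927,0,0,0,-0.3527],[0.044,0.8183,-0.1927,0,0,0,-0.3527],[0.044,0.8183,-0.1927,0,0,0,-0.3527],[0.044,0.8183,-0.1927,0,0,0,-0.3527],[0.044,0.8183,-0.1927,0,0,0,-0.3527],[0.044,0.8183,-0.1927,0,0,0,-0.3527]],
  ],
)

```text
time_s: 1.65
position: [0.591, -0.2423, 0.2505]
eef_rot: [2.388, 2.041, 0.0]
ft_force: [0.2, -0.1, 1.0]
width: 0.0442
gripper_force: 0.0
```

Run:
```python
from h import *
from station import env
s=env.observe(); c=env.read_camera("wrist"); print(s["position"],s["eef_rot"],s["width"],s["joint_positions"])
print(Ro.from_rotvec(s["eef_rot"]).as_matrix())
cv2.imwrite("pics/w1.png",c["pixels"][:,:,::-1]); pickle.dump((s,c),open("w1.pkl","wb"))
```

```text
[ 0.59101801 -0.24231171  0.25045716] [2.38824154e+00 2.04062443e+00 2.00061045e-04] 0.044150249733293304 [-3.89082411e-01  4.38957208e-01  2.85445659e-01  1.41697760e+00
 -1.46306958e-05  1.33837068e+00]
[[ 1.56016800e-01  9.87754362e-01  2.78669617e-04]
 [ 9.87754398e-01 -1.56016769e-01 -1.30062285e-04]
 [-8.49924561e-05  2.95549042e-04 -9.99999953e-01]]
```

View pics/w1.png

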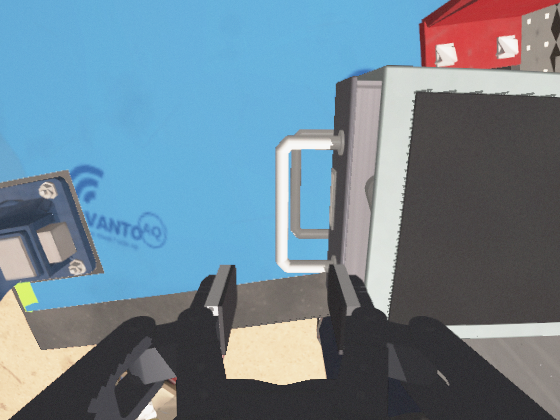

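The wrist view shows the bar from about (283,142) to (283,266), parallel to the fingers' gap; the lower handle appears behind it at x≈297.

Run:
```python
from h import *
s,c=pickle.load(open("w1.pkl","rb"))
H=plane(c,[(283.5,142),(283.5,266),(296.5,133),(296.5,235)],[.131,.131,.059,.059],(s["position"],s["eef_rot"]))
m=H[:2].mean(0);print(H,m,tool(s,m-[0,0,.002]-s["position"]))
l=H[2:].mean(0); print("ajar", m-l)
```

```text
[[ 0.60045063 -0.18882844  0.131     ]
 [ 0.5849966  -0.28787936  0.131     ]
 [ 0.61295112 -0.19020748  0.059     ]
 [ 0.59834267 -0.29178858  0.059     ]] [ 0.59272362 -0.2383539   0.131     ] [0.00418577 0.00103134 0.12145712]
ajar [-0.01292328  0.00264413  0.072     ]
```

To row units: 0.121 m / 0.6 = 0.2017, 0.09 m / 0.6 = 0.15.

Request:
move_tool(
  plan=[
    [[0.044,0.0067,0.0017,0.0833,0,0,0],[0.044,0.0067,0.0017,0.15,0,0,0],[0.044,0.0067,0.0017,0.2017,0,0,0],[0.044,0.0067,0.0017,0.2017,0,0,0],[0.044,0.0067,0.0017,0.2017,0,0,0],[0,0.0067,0.0017,0.2017,0,0,0],[0,0.0067,0.0017,0.2017,0,0,0],[0,0.0067,0.0017,0.2017,0,0,0],[0,0.0067,0.0017,0.2017,0,0,0]],
  ],
  grip_n=40,
)

```text
time_s: 2.82
position: [0.5935, -0.2377, 0.1293]
eef_rot: [2.387, 2.042, -0.0]
ft_force: [-2.3, -0.7, 3.7]
width: 0.0086
gripper_force: 39.0
```

Request:
move_tool(
  plan=[
    [[0,0,-0.0167,0,0,0,0],[0,0,-0.05,0,0,0,0],[0,0,-0.0833,0,0,0,0],[0,0,-0.1167,0,0,0,0],[0,0,-0.15,0,0,0,0],[0,0,-0.1833,0,0,0,0],[0,0,-0.2,0,0,0,0],[0,0,-0.21,0,0,0,0],[0,0,-0.21,0,0,0,0],[0,0,-0.21,0,0,0,0]],
  ],
)

```text
time_s: 4.08
position: [0.4691, -0.2177, 0.1292]
eef_rot: [-2.386, -2.043, -0.001]
ft_force: [-1.0, 4.0, 8.8]
width: 0.0084
gripper_force: 40.1
```

To row units: -0.003 m / 0.6 = -0.005.

Request:
move_tool(
  plan=[
    [[0,0,-0.005,0,0,0,0],[0,0,-0.005,0,0,0,0]],
  ],
)

```text
time_s: 4.32
position: [0.4666, -0.2172, 0.1293]
eef_rot: [-2.386, -2.043, -0.002]
ft_force: [1.2, 4.6, 7.5]
width: 0.0089
gripper_force: 40.1
```

Request:
move_tool(
  plan=[
    [[0,0,-0.005,0,0,0,0],[0,0,-0.005,0,0,0,0]],
  ],
)

```text
time_s: 4.58
position: [0.4665, -0.2172, 0.1293]
eef_rot: [2.383, 2.042, 0.007]
ft_force: [13.1, 4.6, -2.8]
width: 0.0085
gripper_force: 39.6
```

Run:
```python
from h import *
from station import env
s=env.observe(); print(s["position"],s["ft_force"])
```

```text
[ 0.46645222 -0.21724052  0.12933454] [13.13891203  4.64239311 -2.77382651]
```

To row units: -0.19 m / 0.6 = -0.3167, -0.12 m / 0.6 = -0.2, 1.571 rad / 3.1416 = 0.5001.

Request:
move_tool(
  plan=[
    [[0.044,0,0.005,0,0,0,0],[0.044,0,0.005,0,0,0,0],[0.044,0,0.005,0,0,0,0],[0.044,0,0.005,-0.1,0,0,0],[0.044,0,0.005,-0.2,0,0,0],[0.08,0,0.1833,-0.3167,0,0,0.5001],[0.08,0,0.1833,-0.3167,0,0,0.5001],[0.08,0,0.1833,-0.3167,0,0,0.5001],[0.08,0,0.1833,-0.3167,0,0,0.5001],[0.08,0,0.1833,-0.3167,0,0,0.5001],[0.08,0,0.1833,-0.3167,0,0,0.5001],[0.08,0,0.1833,-0.3167,0,0,0.5001],[0.08,0,0.1833,-0.3167,0,0,0.5001],[0.08,0,0.1833,-0.3167,0,0,0.5001],[0.08,0,0.1833,-0.3167,0,0,0.5001]],
  ],
)

```text
time_s: 6.45
position: [0.5716, -0.2343, 0.3188]
eef_rot: [-3.132, 0.243, 0.001]
ft_force: [0.2, -0.8, -0.6]
width: 0.0802
gripper_force: 0.0
```

Run:
```python
from h import *
from station import env
s=env.observe(); c=env.read_camera("wrist");t=env.read_camera("top"); print(s["position"],s["joint_positions"])
print(Ro.from_rotvec(s["eef_rot"]).as_matrix())
w=c["pixels"][:,:,::-1];tt=cv2.resize(t["pixels"][150:250,330:460,::-1],(546,420),interpolation=cv2.INTER_CUBIC)
cv2.imwrite("pics/w2.png",w);cv2.imwrite("pics/t2.png",t["pixels"][:,:,::-1]); pickle.dump((s,c,t),open("w2.pkl","wb"))
```

```text
[ 0.57157443 -0.23427591  0.31878792] [-3.88940903e-01  3.97655858e-01  3.92233863e-01  1.56601268e+00
 -1.11628765e-04  2.90739476e+00]
[[ 9.88050974e-01 -1.54126158e-01 -6.33001968e-04]
 [-1.54126100e-01 -9.88051176e-01  1.38776065e-04]
 [-6.46827361e-04 -3.95557014e-05 -9.99999790e-01]]
```

View pics/w2.png

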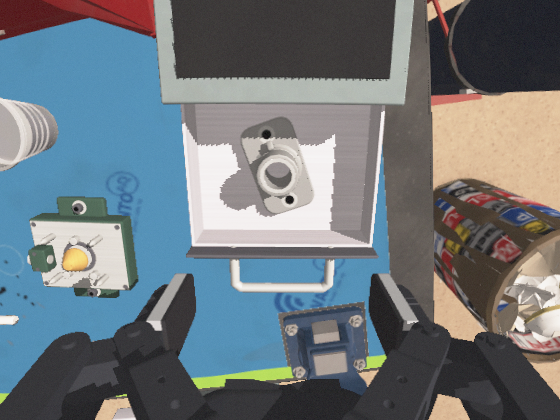

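The drawer is open and the housing stands in it with its boss at (280,172) and bolt holes at (266,134) and (289,200). I'll zoom in on it.

Run:
```python
from h import *
s,c,t=pickle.load(open("w2.pkl","rb"))
im=c["pixels"][110:225,215:345,::-1]
cv2.imwrite("pics/c2.png",cv2.resize(im,None,fx=5,fy=5,interpolation=cv2.INTER_CUBIC))
```

```text
(no output)
```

View pics/c2.png

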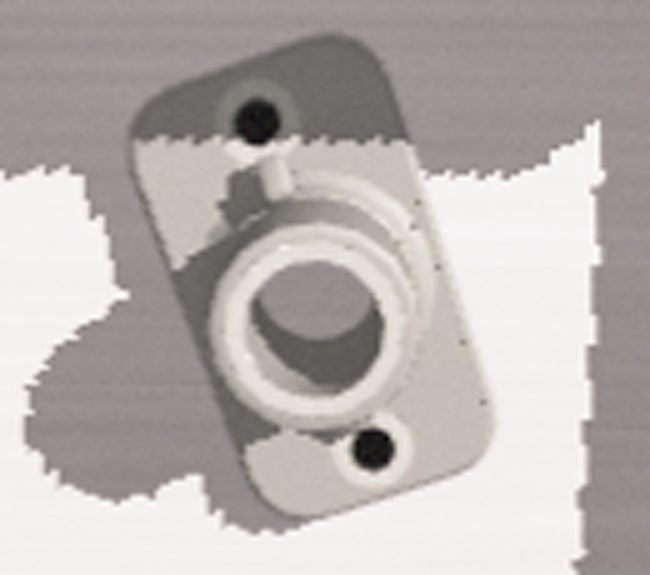

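The crop shows the bore's rim centred at crop (316,327), the bolt holes at (257,120) and (373,450).

Run:
```python
from h import *
np.set_printoptions(precision=4,suppress=True)
s,c,t=pickle.load(open("w2.pkl","rb"))
P=lambda l,z: plane(c,(np.array(l,float)+.5)/5-.5+[215,110],z,(s["position"],s["eef_rot"]))
B=P([(316,327)],.144)[0]; H=P([(257,118),(373,448)],.104)
print(B,H,H.mean(0),np.linalg.norm(H[0]-H[1]))
yaw=np.arctan2(*(H[0]-H[1])[[1,0]]);x=Ro.from_rotvec(s["eef_rot"]).as_matrix()[:,0];ty=np.arctan2(x[1],x[0])
g=(B+H.mean(0))/2; g[2]=.132
print("yaw",yaw,"tool yaw",ty,"turn about tool z",-(yaw+np.pi-ty)+0, -(yaw-np.pi-ty))
print(g,tool(s,g-s["position"]))
# jig seen from wrist: cone tip
print("cone",plane(c,[(72,256)],.061,(s["position"],s["eef_rot"])))
```

```text
[ 0.5904 -0.2339  0.144 ] [[ 0.6263 -0.2272  0.104 ]
 [ 0.5546 -0.2401  0.104 ]] [ 0.5904 -0.2337  0.104 ] 0.07283707043157965
yaw 0.17758069684321864 tool yaw -0.1547429566095321 turn about tool z -3.473916307042544 2.8092690001370424
[ 0.5904 -0.2338  0.132 ] [ 0.0186 -0.0034  0.1868]
cone [[0.5103 0.0527 0.061 ]]
```

To row units: 0.05 m / 0.6 = 0.0833, 0.0186 m / 0.6 = 0.031, -1.571 rad / 3.1416 = -0.5001.

Request:
move_tool(
  plan=[
    [[0.08,0.031,-0.0057,0.0833,0,0,-0.5001],[0.08,0.031,-0.0057,0.0833,0,0,-0.5001],[0.08,0.031,-0.0057,0.0833,0,0,-0.5001],[0.08,0.031,-0.0057,0.0833,0,0,-0.5001],[0.08,0.031,-0.0057,0.0833,0,0,-0.5001],[0.08,0.031,-0.0057,0.0833,0,0,-0.5001],[0.08,0.031,-0.0057,0.0833,0,0,-0.5001],[0.08,0.031,-0.0057,0.0833,0,0,-0.5001],[0.08,0.031,-0.0057,0.0833,0,0,-0.5001],[0.08,0.031,-0.0057,0.0833,0,0,-0.5001]],
  ],
)

```text
time_s: 7.8
position: [0.5906, -0.2337, 0.2689]
eef_rot: [-2.386, -2.043, 0.0]
ft_force: [-0.4, 0.1, -0.4]
width: 0.0797
gripper_force: 0.0
```

Request:
move_tool(
  plan=[
    [[0.08,0,0,0,0,0,-0.6057],[0.08,0,0,0,0,0,-0.6057],[0.08,0,0,0,0,0,-0.6057],[0.08,0,0,0,0,0,-0.6057],[0.08,0,0,0,0,0,-0.6057],[0.08,0,0,0,0,0,-0.6057],[0.08,0,0,0,0,0,-0.6057],[0.08,0,0,0,0,0,-0.6057],[0.08,0,0,0,0,0,-0.6057],[0.08,0,0,0,0,0,-0.6057],[0.08,0,0,0,0,0,-0.6057],[0.08,0,0,0,0,0,-0.6057],[0.08,0,0,0,0,0,-0.6057]],
  ],
)

```text
time_s: 9.43
position: [0.5907, -0.2337, 0.269]
eef_rot: [-0.274, 3.13, 0.0]
ft_force: [-0.3, 0.3, -0.0]
width: 0.0798
gripper_force: 0.0
```

Run:
```python
from h import *
from station import env
s=env.observe(); print(tool(s,np.array([.5904,-.2338,.132])-s["position"]),s["joint_positions"])
R=Ro.from_rotvec(s["eef_rot"]).as_matrix();print(R, np.arctan2(R[1,0],R[0,0])+np.pi)
```

```text
[ 3.21461865e-04 -6.22189102e-05  1.37004973e-01] [-3.76775176e-01  4.30276788e-01  3.18320609e-01  1.45888393e+00
  1.01729709e-04 -5.51285168e-01]
[[-9.84811735e-01 -1.73625591e-01 -3.28146439e-06]
 [-1.73625590e-01  9.84811729e-01  1.10702132e-04]
 [-1.59890985e-05  1.09590505e-04 -9.99999994e-01]] 0.17450998907444015
```

To row units: 0.136 m / 0.6 = 0.2267, 0.12 m / 0.6 = 0.2.

Request:
move_tool(
  plan=[
    [[0.08,0,0,0.0833,0,0,0],[0.08,0,0,0.15,0,0,0],[0.08,0,0,0.2,0,0,0],[0.08,0,0,0.2267,0,0,0],[0.08,0,0,0.2267,0,0,0],[0,0,0,0.2267,0,0,0],[0,0,0,0.2267,0,0,0],[0,0,0,0.2267,0,0,0],[0,0,0,0.2267,0,0,0],[0,0,0,0.2267,0,0,0]],
  ],
  grip_n=70,
)

```text
time_s: 10.68
position: [0.5915, -0.234, 0.1346]
eef_rot: [-0.278, 3.127, -0.002]
ft_force: [-0.5, 1.0, 5.8]
width: 0.0384
gripper_force: 70.6
```

To row units: -0.16 m / 0.6 = -0.2667, -0.12 m / 0.6 = -0.2.

Request:
move_tool(
  plan=[
    [[0,0,0,-0.05,0,0,0],[0,0,0,-0.1167,0,0,0],[0,0,0,-0.2,0,0,0],[0,0,0,-0.2667,0,0,0],[0,0,0,-0.2667,0,0,0]],
  ],
)

```text
time_s: 11.3
position: [0.5918, -0.2341, 0.2966]
eef_rot: [-0.277, 3.124, -0.004]
ft_force: [0.4, -0.4, -2.4]
width: 0.0384
gripper_force: 70.7
```

Run:
```python
from h import *
from station import env
s=env.observe(); print(tool(s,np.array([.58,.063,.28])-s["position"]),s["width"])
R=Ro.from_rotvec(s["eef_rot"]).as_matrix();print(np.arctan2(R[1,0],R[0,0])+np.pi)
```

```text
[-0.04063323  0.29461104  0.01592989] 0.03835983773926691
0.17714739061084606
```

To row units: 0.2946 m / 0.6 = 0.491, -0.0406 m / 0.6 = -0.0677, 0.369 rad / 3.1416 = 0.1175.

Request:
move_tool(
  plan=[
    [[0,-0.0677,0.491,0.0267,0,0,0.1175],[0,-0.0677,0.491,0.0267,0,0,0.1175],[0,-0.0677,0.491,0.0267,0,0,0.1175],[0,-0.0677,0.491,0.0267,0,0,0.1175],[0,-0.0677,0.491,0.0267,0,0,0.1175],[0,-0.0677,0.491,0.0267,0,0,0.1175],[0,-0.0677,0.491,0.0267,0,0,0.1175],[0,-0.0677,0.491,0.0267,0,0,0.1175],[0,-0.0677,0.491,0.0267,0,0,0.1175]],
  ],
)

```text
time_s: 12.42
position: [0.5789, 0.0623, 0.2769]
eef_rot: [-0.304, -3.127, -0.0]
ft_force: [0.3, 0.0, -2.9]
width: 0.0383
gripper_force: 71.3
```

Run:
```python
from h import *
from station import env
s=env.observe(); c=env.read_camera("wrist");print(s["joint_positions"])
cv2.imwrite("pics/w3.png",c["pixels"][:,:,::-1]); pickle.dump((s,c),open("w3.pkl","wb"))
```

```text
[1.07190138e-01 3.32021815e-01 1.87249614e-01 1.42611596e+00
 4.38881641e-05 3.00776844e-01]
```

View pics/w3.png

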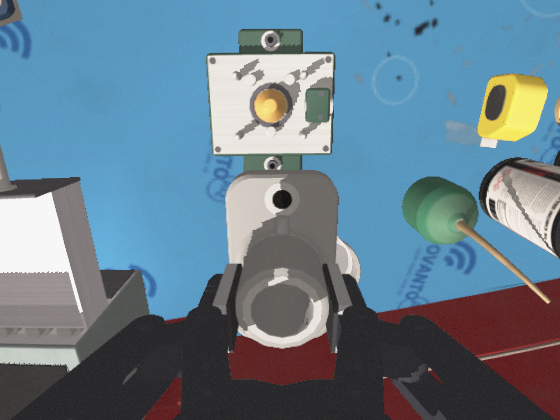

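The wrist view shows the jig clearly: plate corners about (208,54), (333,53), (331,154), (212,155), the cone at (271,105), and the housing held squarely, flange hole at (283,198).

Run:
```python
from h import *
s,c=pickle.load(open("w3.pkl","rb"))
im=c["pixels"][25:215,195:355,::-1]
cv2.imwrite("pics/c3.png",cv2.resize(im,None,fx=4.2,fy=3.1,interpolation=cv2.INTER_CUBIC))
```

```text
(no output)
```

View pics/c3.png

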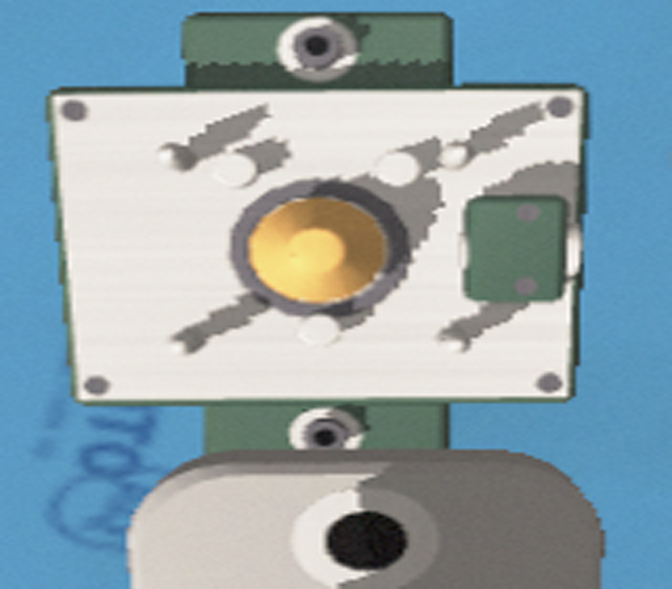

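The crop shows the plate screws at crop (75,110), (560,107), (549,382), (96,384), the cone tip at (316,250), the pin tips near (169,153), (456,152), (185,343), (456,340), and the flange hole at (367,541).

Run:
```python
from h import *
np.set_printoptions(precision=4,suppress=True)
s,c=pickle.load(open("w3.pkl","rb")); pose=(s["position"],s["eef_rot"])
P=lambda l,z: plane(c,(np.array(l,float)+.5)/[4.2,3.1]-.5+[195,25],z,pose)
ang=lambda v: np.arctan2(v[1],v[0])
S=P([(75,110),(560,107),(549,382),(96,384)],.0305); print("screws",S.mean(0),[np.linalg.norm(S[i]-S[i-1]) for i in range(4)],[ang(S[3]-S[0]),ang(S[2]-S[1]),ang(S[0]-S[1])+np.pi/2,ang(S[3]-S[2])+np.pi/2])
N=P([(169,153),(456,152),(456,340),(185,343)],.055); print("pins",N.mean(0),[np.linalg.norm(N[i]-N[i-1]) for i in range(4)],[ang(N[3]-N[0]),ang(N[2]-N[1]),ang(N[0]-N[1])+np.pi/2,ang(N[3]-N[2])+np.pi/2])
print("cone",P([(316,250)],.061)); print("pads",P([(238,168),(400,167),(319,331)],.04).mean(0))
R=Ro.from_rotvec(s["eef_rot"]).as_matrix(); print("tcp",s["position"],R, "yaw",ang(R[:,0])+np.pi)
h=P([(367,541)],s["position"][2]-.030)[0]; print("hole in tool",R.T@(h-s["position"]))
# flange edges in image at full-res rows: left 227 right 338 
f=plane(c,[(227,210),(338,210)],s["position"][2]-.030,pose); print("edges",(f-s["position"])@R)
```

```text
screws [0.4974 0.0656 0.0305] [np.float64(0.0916769770209826), np.float64(0.1199438876335339), np.float64(0.0917264224260395), np.float64(0.1201337639361635)] [np.float64(-0.18927268341324113), np.float64(-0.18720185706429351), np.float64(-0.1875871442158734), np.float64(-0.187999757836544)]
pins [0.4972 0.0657 0.055 ] [np.float64(0.05926121894399909), np.float64(0.06689689049046911), np.float64(0.058486760099188885), np.float64(0.06629557651357484)] [np.float64(-0.16569498287563492), np.float64(-0.17571906864004694), np.float64(-0.19093267490863286), np.float64(-0.17943308326682894)]
cone [[0.4975 0.0657 0.061 ]]
pads [0.4891 0.0674 0.04  ]
tcp [0.5789 0.0623 0.2769] [[-0.9813  0.1924 -0.0001]
 [ 0.1924  0.9813  0.    ]
 [ 0.0001  0.     -1.    ]] yaw 6.089598600035844
hole in tool [ 0.0372 -0.0002  0.03  ]
edges [[ 0.0317 -0.0272  0.03  ]
 [ 0.0317  0.0273  0.03  ]]
```

Run:
```python
from h import *
from station import env
s=env.observe(); print(s["position"],tool(s,np.array([.4983,.0654,.125])-s["position"]))
```

```text
[0.57883433 0.06239261 0.27695953] [ 0.07959535 -0.0125273   0.15196766]
```

To row units: 0.15 m / 0.6 = 0.25, 0.13 m / 0.6 = 0.2167, -0.005 rad / 3.1416 = -0.0016.

Request:
move_tool(
  plan=[
    [[0,0.0667,-0.01,0,0,0,-0.0016],[0,0.1333,-0.0208,0,0,0,-0.0016],[0,0.1327,-0.0208,0.0667,0,0,-0.0016],[0,0.1327,-0.0208,0.15,0,0,-0.0016],[0,0.1327,-0.0208,0.2167,0,0,-0.0016],[0,0.1327,-0.0208,0.25,0,0,-0.0016],[0,0.1327,-0.0208,0.25,0,0,-0.0016],[0,0.1327,-0.0208,0.25,0,0,-0.0016]],
  ],
)

```text
time_s: 13.48
position: [0.4989, 0.0662, 0.128]
eef_rot: [0.294, 3.127, 0.001]
ft_force: [-0.3, 1.0, -2.3]
width: 0.0381
gripper_force: 71.2
```

Run:
```python
from h import *
from station import env
s=env.observe(); c=env.read_camera("wrist")
print(s["position"],tool(s,np.array([.4983,.0654,.105])-s["position"]),s["ft_force"])
R=Ro.from_rotvec(s["eef_rot"]).as_matrix(); print(R)
cv2.imwrite("pics/w4.png",c["pixels"][60:,80:480,::-1].repeat(1,0)); pickle.dump((s,c),open("w4.pkl","wb"))
```

```text
[0.49892429 0.06617058 0.12800437] [ 0.00049906 -0.00088522  0.0230033 ] [-0.29073722  0.98917585 -2.26903725]
[[-9.82509938e-01  1.86205316e-01  1.34238341e-03]
 [ 1.86205834e-01  9.82510720e-01  2.70766817e-04]
 [-1.26848787e-03  5.15990712e-04 -9.99999062e-01]]
```

View pics/w4.png

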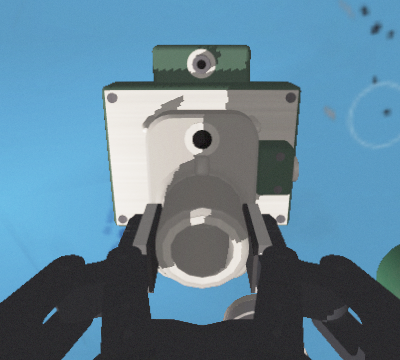

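The held flange is centred over the jig: its hole (202,140), the foot bolt (202,65) and the plate screws' midline (≈203) line up. I'll go down with force checks.

To row units: 0.03 m / 0.6 = 0.05, 0.0005 m / 0.6 = 0.0008.

Request:
move_tool(
  plan=[
    [[0,0.0008,-0.0007,0.0167,0,0,0],[0,0.0008,-0.0007,0.0333,0,0,0],[0,0.0008,-0.0007,0.0433,0,0,0],[0,0.0008,-0.0007,0.05,0,0,0],[0,0.0008,-0.0007,0.05,0,0,0],[0,0.0008,-0.0007,0.05,0,0,0]],
  ],
)

```text
time_s: 14.28
position: [0.4977, 0.0661, 0.0971]
eef_rot: [0.293, 3.128, 0.0]
ft_force: [-0.6, 0.2, -1.8]
width: 0.0386
gripper_force: 70.9
```

To row units: 0.008 m / 0.6 = 0.0133, 0.004 m / 0.6 = 0.0067.

Request:
move_tool(
  plan=[
    [[0,0,0,0.0033,0,0,0],[0,0,0,0.0067,0,0,0],[0,0,0,0.01,0,0,0],[0,0,0,0.0133,0,0,0],[0,0,0,0.0133,0,0,0]],
  ],
)

```text
time_s: 14.9
position: [0.4984, 0.066, 0.0896]
eef_rot: [0.293, 3.126, 0.0]
ft_force: [0.3, -1.7, 6.9]
width: 0.0382
gripper_force: 71.8
```

Request:
move_tool(
  plan=[
    [[0,0,0,0.0017,0,0,0],[0,0,0,0.0033,0,0,0],[0,0,0,0.0033,0,0,0],[0,0,0,0.0033,0,0,0]],
  ],
)

```text
time_s: 15.4
position: [0.4985, 0.0659, 0.0878]
eef_rot: [0.293, 3.126, 0.0]
ft_force: [0.4, -2.2, 8.1]
width: 0.0384
gripper_force: 71.9
```

To row units: 0.002 m / 0.6 = 0.0033, 0.001 m / 0.6 = 0.0017.

Request:
move_tool(
  plan=[
    [[0,0,0,0.0017,0,0,0],[0,0,0,0.0033,0,0,0],[0,0,0,0.0033,0,0,0]],
  ],
)

```text
time_s: 15.78
position: [0.4985, 0.066, 0.0859]
eef_rot: [0.293, 3.126, 0.0]
ft_force: [0.2, -1.9, 9.1]
width: 0.0383
gripper_force: 72.1
```

Request:
move_tool(
  plan=[
    [[0,0,0,0.0017,0,0,0],[0,0,0,0.0017,0,0,0],[0,0,0,0.0017,0,0,0]],
  ],
)

```text
time_s: 16.15
position: [0.4986, 0.0659, 0.0851]
eef_rot: [0.293, 3.125, 0.0]
ft_force: [-0.4, -1.9, 11.5]
width: 0.0379
gripper_force: 72.5
```

Request:
move_tool(
  plan=[
    [[0,0,0,0.0012,0,0,0],[0,0,0,0.0012,0,0,0],[0,0,0,0.0012,0,0,0]],
  ],
)

```text
time_s: 16.52
position: [0.4987, 0.0659, 0.085]
eef_rot: [0.293, 3.125, 0.0]
ft_force: [-2.5, -1.9, 18.0]
width: 0.0386
gripper_force: 73.4
```

To row units: 0.0007 m / 0.6 = 0.0012.

Request:
move_tool(
  plan=[
    [[0,0,0,0.0012,0,0,0],[0,0,0,0.0012,0,0,0],[0,0,0,0.0012,0,0,0]],
  ],
)

```text
time_s: 16.9
position: [0.4987, 0.0659, 0.085]
eef_rot: [0.293, 3.124, 0.0]
ft_force: [-5.0, -3.0, 25.4]
width: 0.038
gripper_force: 74.3
```

Request:
move_tool(
  plan=[
    [[0,0,0,0.0012,0,0,0],[0,0,0,0.0012,0,0,0],[0,0,0,0.0012,0,0,0],[0,0,0,0.0012,0,0,0]],
  ],
)

```text
time_s: 17.4
position: [0.4988, 0.0659, 0.0849]
eef_rot: [0.293, 3.124, 0.001]
ft_force: [-7.0, -2.7, 34.2]
width: 0.0382
gripper_force: 75.2
```

```bash
python3 - <<'E'
from h import *
from station import env
s=env.observe(); c=env.read_camera("wrist");d=env.read_camera("side")
print(s["position"],s["ft_force"],s["wrist_torque"])
print(Ro.from_rotvec(s["eef_rot"]).as_matrix())
a=cv2.resize(c["pixels"][60:300,160:400],(480,480)); b=cv2.resize(d["pixels"][200:310,220:350],(567,480),interpolation=cv2.INTER_CUBIC)
cv2.imwrite("pics/w5.png",cv2.resize(np.hstack([a,b])[:,:,::-1],(800,367)))
E
```

```text
[0.49877019 0.06591773 0.08488754] [-6.96453158 -2.72478703 34.19823605] [-0.84173043  1.6098863  -0.011252  ]
[[-9.82554508e-01  1.85929413e-01  4.10992657e-03]
 [ 1.85930917e-01  9.82562819e-01 -1.63323317e-05]
 [-4.04129770e-03  7.48115012e-04 -9.99991554e-01]]
```

View pics/w5.png

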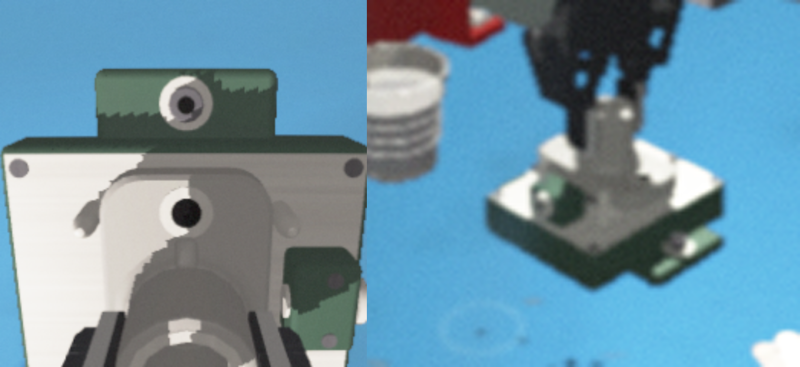

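The flange lies between the pins, flat on the pads. A short steady check, then I'll hand it in.

Request:
move_tool(
  plan=[
    [[0,0,0,0,0,0,0],[0,0,0,0,0,0,0],[0,0,0,0,0,0,0],[0,0,0,0,0,0,0]],
  ],
)

```text
time_s: 18.0
position: [0.4988, 0.0659, 0.0849]
eef_rot: [0.293, 3.124, 0.0]
ft_force: [-7.1, -3.0, 34.5]
width: 0.0381
gripper_force: 75.2
```

```bash
python3 -c "
from station import env
print(env.job_done())"
```

```text
the job is handed in; nothing more can be done
None
```

The top drawer is open to its stop, and the gripper is holding the housing down on the jig's rest pads between the four pins. The wrist reads a steady 34 N, of which I estimate about 24 N is on the pads. The arm never went near the marker, cup or tape measure. I handed the job in at 18 s, but no verdict came back.

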